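# Put three hand planes back in their own trays

## Task

The three hand planes on the bench were put away in each other's trays: put each one, sole down, in the tray made to its length, lying flat between the rails with neither end hanging over. Use the rubber mat as the spare place while you swap them, and never stand a plane on the bare bench, which would dull its iron. Leave the mallet, the try square and the glue bottle where they are.

Things in the scene. Friction and masses are not known exactly. Their poses are not given: they have to be found in the camera images.
- plane_short: Beech hand plane on its flat sole, shortest of three: no handle. Body 130 mm long (own x, toe at +x) x 58 wide (own y) x 50 high, parallel sides to grip across. Iron and wedge at the middle rise to 74 mm above the sole. About 0.3 kg, balanced near the middle. Origin: middle of the sole, z up.
- plane_medium: Beech hand plane on its flat sole, middle one of three: a horn near the toe. Body 180 mm long (own x, toe at +x) x 58 wide (own y) x 50 high, parallel sides to grip across. Iron and wedge at the middle rise to 74 mm above the sole, the horn (64 mm ahead) to 85 mm. About 0.5 kg, balanced near the middle. Origin: middle of the sole, z up.
- plane_long: Beech hand plane on its flat sole, longest of three: a horn near the toe, a handle near the heel. Body 240 mm long (own x, toe at +x) x 58 wide (own y) x 50 high, parallel sides to grip across. Iron and wedge at the middle rise to 74 mm above the sole, horn (88 mm ahead) and handle (78 mm behind) to 85 mm. About 0.75 kg, balanced near the middle. Origin: middle of the sole, z up.
- tray_short: Fixed tray, the shortest, for the 130 mm plane; at the start the longest plane overhangs it. 160 mm long (own x, roughly away from the robot) x 94 mm wide. Plywood floor 8 mm thick lined with grey felt; along the long sides wooden rails 8 mm thick, 78 mm apart inside, tops 16 mm above the bench; ends open. Origin: middle of its underside, 8 mm below the floor's top.
- tray_medium: Fixed tray, the middle one, for the 180 mm plane; at the start the shortest plane is in it. 210 mm long (own x, roughly away from the robot) x 94 mm wide. Plywood floor 8 mm thick lined with grey felt; along the long sides wooden rails 8 mm thick, 78 mm apart inside, tops 16 mm above the bench; ends open. Origin: middle of its underside, 8 mm below the floor's top.
- tray_long: Fixed tray, the longest, for the 240 mm plane; at the start the middle plane is in it. 270 mm long (own x, roughly away from the robot) x 94 mm wide. Plywood floor 8 mm thick lined with grey felt; along the long sides wooden rails 8 mm thick, 78 mm apart inside, tops 16 mm above the bench; ends open. Origin: middle of its underside, 8 mm below the floor's top.
- rubber_mat: Fixed flat rubber mat, 270 mm (own x) x 100 mm (own y) x 6 mm thick, no rails, empty at the start: the spare place. Origin: middle of its underside; its top is 6 mm above that.
- mallet: Loose joiner's mallet lying on the bench at the robot's left, to be left alone: wooden head 70 x 130 x 60 mm with its middle 100 mm along own +x of the origin, handle running to 175 mm along -x. Origin on the bench.
- try_square: Loose try square lying flat on the bench, right of the robot, to be left alone: dark wooden stock 130 (own x) x 45 x 20 mm, steel blade reaching 182 mm along own +y. Origin: middle of the stock's underside.
- glue_bottle: White glue bottle with a yellow cap standing at the right end of the row, to be left alone: 62 mm across, 170 mm high. Origin: middle of its underside.
Things that resemble listed ones, but are neither listed nor needed, are in the scene too. Leave any green or pink look-alike of the plane_short alone.

How it is judged:
On the way:
1. a plane rests on the rubber mat, let go (((contact force between plane_short and rubber_mat above 0.5 N and contact force between plane_short and the fingers below 0.1 N) or (contact force between plane_medium and rubber_mat above 0.5 N and contact force between plane_medium and the fingers below 0.1 N) or (contact force between plane_long and rubber_mat above 0.5 N and contact force between plane_long and the fingers below 0.1 N))), for 0.2 s.
At the end, for the whole second after the job is handed in: Each plane stands at rest on the floor of the tray of its own length: its middle within 15 mm of the tray's middle lengthwise (so no end hangs over) and within 14 mm crosswise, sole on the felt within 3 mm, tilted less than 0.06 rad (x of plane_short in the frame of tray_short between -0.015 and 0.015 m and y of plane_short in the frame of tray_short between -0.014 and 0.014 m and z of plane_short in the frame of tray_short between 0.005 and 0.011 m and angle between each of plane_short, plane_medium, plane_long's own z axis and vertical below 0.06 rad and linear speed of each of plane_short, plane_medium, plane_long below 0.02 m/s and x of plane_medium in the frame of tray_medium between -0.015 and 0.015 m and y of plane_medium in the frame of tray_medium between -0.014 and 0.014 m and z of plane_medium in the frame of tray_medium between 0.005 and 0.011 m and x of plane_long in the frame of tray_long between -0.015 and 0.015 m and y of plane_long in the frame of tray_long between -0.014 and 0.014 m and z of plane_long in the frame of tray_long between 0.005 and 0.011 m); the robot touches nothing.
It fails at once if a plane is stood on the bare bench (height (world z) of any of plane_short, plane_medium, plane_long below 0.003 m).
It fails at once if the mallet is disturbed (moved more than 20 mm) (distance of mallet from where it was at the start of the episode above 0.02 m).
It fails at once if the try square is disturbed (moved more than 20 mm) (distance of try_square from where it was at the start of the episode above 0.02 m).
It fails at once if the glue bottle is disturbed (moved more than 20 mm) (distance of glue_bottle from where it was at the start of the episode above 0.02 m).
It also fails if it takes over 112 s, if anything falls off the work surface, if the arm or the gripper's body presses on something with over 40 N, if the wrist force passes 120 N, or if a joint passes its speed limit or range.

## Robot

A 7-joint arm with a two-finger parallel gripper is mounted at the origin on the work surface. World frame = base frame: x ahead of the robot, y to its left, z up, the work surface at z = 0. Lengths are in m, angles in rad, forces in N, time in s.
With the tool pointing down it reaches from about 0.425 to 0.925 m from the base axis. Payload 6.8 kg.
Tool frame: the origin (TCP) lies midway between the tips of the shut fingers; the grasp point (between the pads) lies r.grip_point_offset behind it (r.grip_point_offset is the distance from the TCP to the grasp point, in m); z points along the fingers, y is the line along which they close (so a half turn about z gives the same grasp; the last joint's range is limited). The gripper opens to 85 mm and grips with 20 to 120 N. Pads are 22 mm wide; open, the fingers measure 114 mm over their backs; the gripper's body (76 mm by 85 mm) begins 54 mm behind the grasp point. The pads swing forward as they close: fully open they stand 13 mm farther back than shut.
Start: joints at [-1.262, 0.477, 0.022, 1.555, -0.011, 1.109, -0.083], TCP at [0.273, 0.617, 0.231] pointing down, gripper open.
Joint ranges: [-2.96, 2.96], [-0.34, 2.1], [-1.41, 1.46], [0.24, 2.44], [-1.37, 4.51], [0.17, 1.92], [-2.96, 2.96]. Speed limits (rad/s): [2.39, 2.39, 3.14, 3.14, 3.14, 3.14, 3.14].

## Interface

Orientations are given as a rotation vector (axis times angle).
In Python, from bench import r gives the robot as it stands. The module is installed in compiled form; this text tells all that it offers.
- The arm moves only by the shell command python3 -m crank 'ROWS' [FORCE]. ROWS is JSON, a list of rows, each a list of 5 numbers: the shift along the world's x, y, z in units of 200 mm (1.0 is 200 mm), then the turn about the world's z in units of 45 degrees (1.0 is 45 degrees), then the opening, from -1 (shut) to 1 (fully open). In form: [[dx, dy, dz, turn, jaw], ...]. A call has 1 to 8 rows; each row shifts and turns the commanded pose from where the row before left it; what a row does not reach is not made up. A row lasts 1/12 s, in which the tool goes at most 41.7 mm and 7.16 degrees, less where a joint would pass 70% of its speed; a pose out of reach is approached as far as the arm can. A call with a number of a shift or a turn outside -1 to 1 is refused whole. A call with a gripper value outside its range is refused whole. The fingers move at their own pace and stop on an object; FORCE is the grip in N (left out, the last holds). Time passes only in rows, so rows that do not move let the fingers close. It gives the time, the measured TCP pose, the force, the opening and the grip force at its end, in the units of the state.
- r.get_obs(): the state, without advancing time (a new reading comes with each control period).
- r.grab_frame(name): name is "scene" or "top" or "wrist"; returns the picture (420x560x3 uint8, blue, green, red); there is no depth.
- r.camera_model(name): a dict with "fx", "fy", "cx", "cy" (pixels), "distortion" ([k1, k2, p1, p2, k3] as OpenCV has them; the pictures are not rectified), "R" (3x3) and "t" (3): a world point X has camera coordinates R X + t. Camera axes: x right, y down, z forward; pixel columns grow to the right and rows downward; lengths in m; the calibration is good to about 2 mm. A picture is of the moment at which its call begins: read the wrist's pose just before it. camera_model takes no time and is no camera call; for the wrist camera it gives the pose at the moment of the call.
- r.hand_in(): hands the job in; it is judged then, once.
The state is a dict: "clock": time; "joints": joint angles; "qvel": joint speeds; "tau": joint torques, N m; "tcp_pos": TCP position; "orientation": TCP orientation; "contact_force": force on the tool from outside, world axes, zero at the start; "moment": the same for the moment, N m; "grip_width": finger opening in m; "gripper_force": force on a finger pad.
Only numpy, scipy, OpenCV 4.12 (cv2) and the standard library are available. Lean on these libraries where they do the work, as an engineer would, in place of code of your own. Each camera call takes 0.05 s, during which the arm holds its last target. There are 200 camera calls.

## Working session

There is one attempt and no reset: what is moved stays moved. The work goes in short steps, Python scripts to look and compute and a shell command to move; the robot and the scene stay as the last step left them, time stands still between calls to the robot, and variables do not carry over. Pictures are saved under pics/ and viewed, at most 14 in all, crops included, and the job is handed in when it is done.

```bash
mkdir -p pics
python3 - <<'E'
from bench import r
import cv2
o=r.get_obs();print({k:(v if not hasattr(v,'round') else v) for k,v in o.items()}, r.grip_point_offset)
for n in("top","scene"):
    cv2.imwrite(f"pics/{n}0.png",r.grab_frame(n));m=r.camera_model(n);print(n,m)
E
```

```text
{'clock': 0.0, 'joints': array([-1.2621041 ,  0.47779864,  0.02235734,  1.55648271, -0.01148832,
        1.1092984 , -0.08308987]), 'qvel': array([-0.00217749, -0.00061375, -0.0002185 ,  0.00103778,  0.00029466,
        0.00229472, -0.00090346]), 'tau': array([-4.72390366e-05, -5.96447754e+01,  1.60719652e+00, -2.81209069e+01,
        1.22158119e-02,  9.30874347e-03,  1.46178877e-05]), 'tcp_pos': array([0.27304187, 0.61664603, 0.23031385]), 'orientation': array([-6.49887205e-01, -3.07340223e+00,  2.89703270e-03]), 'contact_force': array([ 0.32307248, -0.77338619, -0.53312489]), 'moment': array([-0.03990524,  0.0673243 , -0.00232195]), 'gripper_force': 0.0, 'grip_width': 0.0855128686297383} 0.0187
top {'fx': 537.9935282501887, 'fy': 537.9935282501887, 'cx': 283.6764544942092, 'cy': 205.24489523329427, 'distortion': array([0.00194522, 0.        , 0.        , 0.        , 0.        ]), 'R': array([[-0.00922627, -0.99988404,  0.01211498],
       [-0.98590072,  0.0070716 , -0.16718181],
       [ 0.16707676, -0.01348663, -0.98585165]]), 't': array([-0.02967178,  0.412102  ,  1.64140192])}
scene {'fx': 445.892805354004, 'fy': 445.892805354004, 'cx': 278.2045450168137, 'cy': 212.87670812666178, 'distortion': array([-0.11219923,  0.        ,  0.        ,  0.        ,  0.        ]), 'R': array([[ 0.67940787,  0.73372492, -0.00725788],
       [ 0.62695877, -0.58562769, -0.51377321],
       [-0.38121863,  0.34451117, -0.85789534]]), 't': array([-0.24528846, -0.2508545 ,  1.86441934])}
```

View pics/top0.png

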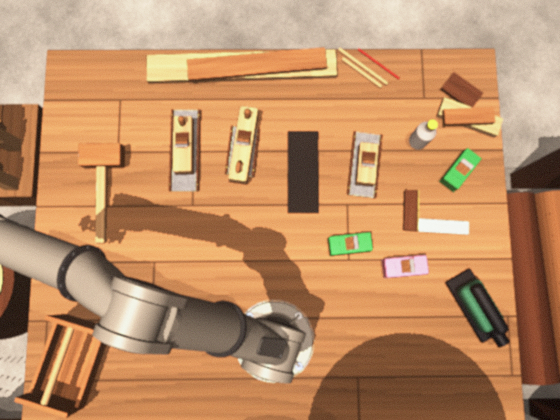

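View pics/scene0.png

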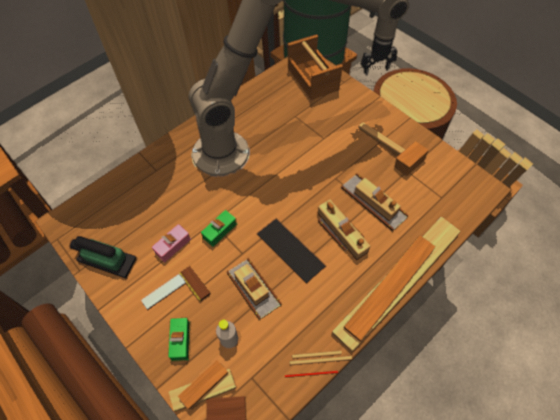

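The top view shows the long tray holding the medium plane at (185,150) and the short tray holding the long plane at (243,145). The mat is at (303,172), and the medium tray holding the short plane is at (366,164). Candidates for plane_short:
- beech plane in the tray at (368,165)
- green look-alikes at (350,243) and (461,169)
- pink look-alike at (406,266)

I choose the beech one in the tray and check it in a close crop.

Run:
```python
import cv2
i=cv2.imread("pics/top0.png")[95:225,150:400]
j=cv2.resize(i,None,fx=3.2,fy=3.2,interpolation=cv2.INTER_CUBIC)
for k in range(150,400,10): cv2.line(j,(int((k-150+.5)*3.2),0),(int((k-150+.5)*3.2),4 if k%50 else 12),(255,0,0),1)
for k in range(100,225,10): cv2.line(j,(0,int((k-95+.5)*3.2)),(4 if k%50 else 12,int((k-95+.5)*3.2)),(255,0,0),1)
cv2.imwrite("pics/crop0.png",j)
```

```text
(no output)
```

View pics/crop0.png

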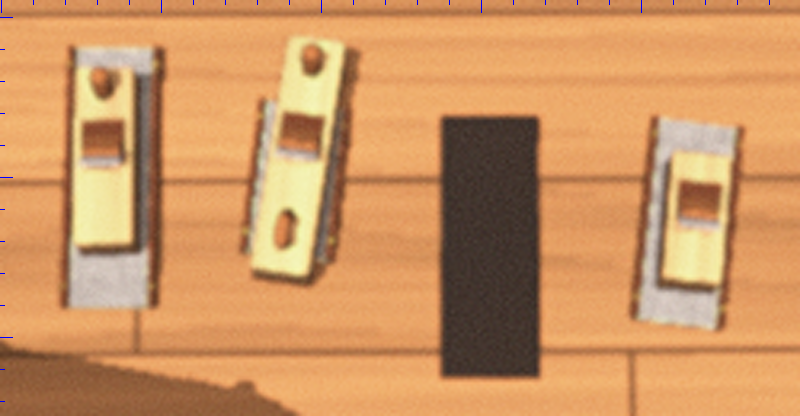

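The crop confirms the beech short plane (no horn, iron at about (700,200)) and gives the corners I need. I fit the rectangles at their known heights next.

```bash
cat > h.py <<'E'
import numpy as np,cv2
from scipy.optimize import least_squares
from bench import r
def proj(X,m):
    return cv2.projectPoints(np.array(X,float),cv2.Rodrigues(m["R"])[0],m["t"],np.array([[m["fx"],0,m["cx"]],[0,m["fy"],m["cy"]],[0,0,1]]),m["distortion"])[0][:,0]
# corners: far-left, far-right, near-right, near-left (world +x far, +y left); None if unseen
def fit(px,L,W,z,m,x0=(.7,0,0)):
    c=np.array([[L,W],[L,-W],[-L,-W],[-L,W]])/2
    k=[i for i,p in enumerate(px) if p is not None]; P=np.array([px[i] for i in k],float)
    def f(q):
        a,b=np.cos(q[2]),np.sin(q[2]); w=c[k]@np.array([[a,b],[-b,a]])+q[:2]
        return (proj(np.c_[w,np.full(len(k),z)],m)-P).ravel()
    s=least_squares(f,x0); return s.x.round(4),np.abs(s.fun).max().round(2)
E
cat > m0.py <<'E'
from h import *
m=r.camera_model("top")
g=lambda l:[None if p is None else (np.array(p)+.5)/3.2-.5+[150,95] for p in l]
for n,l,L,W,z in [
("Pmed",[(77,67),(135,66),(133,247),(74,246)],.18,.058,.058),
("Plong",[(289,37),(346,43),(309,279),(251,270)],.24,.058,.058),
("Pshort",[(672,152),(731,156),(719,288),(662,282)],.13,.058,.058),
("Tlong",[(69,46),(163,47),(157,307),(62,307)],.27,.094,.016),
("Tshort",[(262,98),None,(331,265),(242,254)],.16,.094,.016),
("Tmed",[(654,116),(742,126),(723,329),(633,319)],.21,.094,.016),
("mat",[(441,116),(540,117),(540,377),(441,377)],.27,.1,.006)]:
    q,e=fit(g(l),L,W,z,m); print(n,q,"err",e,"radius",np.hypot(*q[:2]).round(3))
from scipy.spatial.transform import Rotation as R
o=r.get_obs(); M=R.from_rotvec(o["orientation"]).as_matrix(); print(M.round(3))
E
python3 m0.py
```

```text
Pmed [0.6065 0.282  0.0071] err 0.56 radius 0.669
Plong [ 0.6053  0.0925 -0.1496] err 0.37 radius 0.612
Pshort [ 0.5393 -0.2944 -0.1129] err 0.64 radius 0.614
Tlong [ 0.5987  0.2811 -0.0035] err 0.34 radius 0.661
Tshort [ 0.5911  0.0966 -0.1343] err 0.78 radius 0.599
Tmed [ 0.5474 -0.2937 -0.1283] err 0.76 radius 0.621
mat [ 0.5269 -0.0962 -0.0148] err 0.48 radius 0.536
[[-0.914  0.405 -0.001]
 [ 0.405  0.914 -0.002]
 [-0.    -0.002 -1.   ]]
```

```bash
python3 -m crank '[[0.12,-0.14,0,0.048,1],[0.12,-0.14,0,0.048,1],[0.12,-0.14,0,0.048,1],[0.12,-0.14,0,0.048,1],[0.12,-0.14,0,0.048,1],[0.12,-0.14,0,0.048,1],[0.12,-0.14,0,0.048,1],[0.12,-0.14,0,0.048,1]]' 40
python3 -m crank '[[0.06,-0.18,0,0,1],[0.06,-0.18,0,0,1],[0.06,-0.18,0,0,1],[0.06,-0.18,0,0,1],[0.06,-0.18,0,0,1],[0.06,-0.18,0,0,1],[0.06,-0.18,0,0,1],[0.06,-0.18,0,0,1]]'
python3 -m crank '[[-0.01,-0.19,0,0,1],[-0.01,-0.19,0,0,1],[-0.01,-0.19,0,0,1],[-0.01,-0.19,0,0,1],[-0.01,-0.19,0,0,1],[-0.01,-0.19,0,0,1],[-0.01,-0.19,0,0,1],[-0.01,-0.19,0,0,1]]'
```

```text
clock: 0.77
tcp_pos: [0.466, 0.3915, 0.231]
orientation: [-0.178, -3.136, 0.001]
contact_force: [-0.0, 0.7, -0.5]
grip_width: 0.0855
gripper_force: 0.0
clock: 1.43
tcp_pos: [0.5612, 0.1034, 0.2311]
orientation: [-0.181, -3.136, 0.0]
contact_force: [0.9, 0.3, 0.6]
grip_width: 0.0855
gripper_force: 0.0
clock: 2.1
tcp_pos: [0.5446, -0.2005, 0.2311]
orientation: [-0.181, -3.136, -0.0]
contact_force: [1.2, 0.2, 0.1]
grip_width: 0.0854
gripper_force: 0.0
```

```bash
python3 -m crank '[[-0.009,-0.155,0,0,1],[-0.009,-0.155,0,0,1],[-0.009,-0.16,0,0,1],[0,0,0,0,1],[0,0,0,0,1]]'
python3 - <<'E'
from h import *
cv2.imwrite("pics/w1.png",r.grab_frame("wrist"));m=r.camera_model("wrist")
print(proj([[.5393,-.2944,.058],[.5474,-.2937,.008]],m))
q,w=(.5393,-.2944,-.1129),[]
for sx,sy in((1,1),(1,-1),(-1,-1),(-1,1)):
    a,b=np.cos(q[2]),np.sin(q[2]);x,y=sx*.065,sy*.029;w.append([q[0]+a*x-b*y,q[1]+b*x+a*y,.058])
print(proj(w,m).round(0))
E
```

```text
clock: 2.52
tcp_pos: [0.5387, -0.2951, 0.2308]
orientation: [-0.188, -3.135, 0.001]
contact_force: [1.3, 1.3, -0.4]
grip_width: 0.0855
gripper_force: 0.0
[[280.54118352 190.03553999]
 [282.08693306 185.89666857]]
[[307. 247.]
 [255. 247.]
 [250. 125.]
 [310. 125.]]
```

View pics/w1.png

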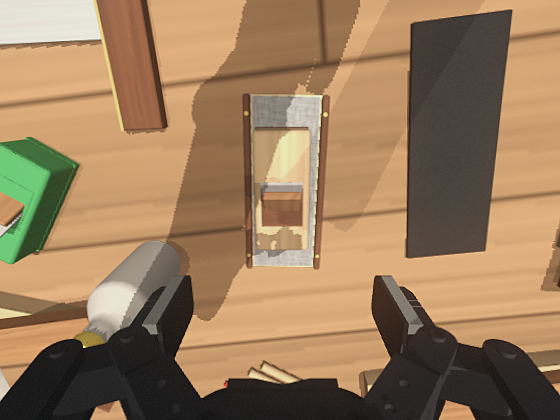

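The wrist view shows plane_short in the medium tray, with its body corners near (255,127), (309,128), (306,250) and (258,250). That is within about 3 px of my prediction, so I go down and grip.

```bash
cat > t.py <<'E'
from h import *
m=r.camera_model("wrist")
print("Tmed",fit([(319,268),(250,268),(246,95),(327,96)],.21,.094,.016,m,(.54,-.29,-.1)))
print("Pshort",fit([(306,250),(257,250),(255,127),(310,128)],.13,.058,.058,m,(.54,-.29,-.1)))
E
python3 t.py
python3 -m crank '[[0,0,-0.17,0,1],[0,0,-0.17,0,1],[0,0,-0.17,0,1],[0,0,-0.17,0,1],[0,0,-0.16,0,1],[0,0,-0.1,0,1],[0,0,-0.06,0,1],[0,0,0,0,1]]'
```

```text
Tmed (array([ 0.5512, -0.2902, -0.1249]), np.float64(3.81))
Pshort (array([ 0.5424, -0.2933, -0.1256]), np.float64(2.48))
clock: 3.23
tcp_pos: [0.5387, -0.2901, 0.0287]
orientation: [-0.177, -3.132, -0.004]
contact_force: [-0.6, 0.4, -0.2]
grip_width: 0.0852
gripper_force: 0.0
```

```bash
python3 -m crank '[[0,0,0,0,-1],[0,0,0,0,-1],[0,0,0,0,-1],[0,0,0,0,-1],[0,0,0,0,-1],[0,0,0,0,-1],[0,0,0,0,-1],[0,0,0,0,-1]]' 60
python3 -m crank '[[0,0,0.05,0,-1],[0,0,0.1,0,-1],[0,0,0.15,0,-1],[0,0,0.15,0,-1],[0,0,0.15,0,-1],[0,0,0.1,0,-1],[0,0,0,0,-1]]'
```

```text
clock: 3.9
tcp_pos: [0.5415, -0.2942, 0.0339]
orientation: [0.181, 3.132, -0.003]
contact_force: [-1.5, -1.1, 6.2]
grip_width: 0.057
gripper_force: 66.5
clock: 4.48
tcp_pos: [0.5423, -0.2939, 0.1771]
orientation: [0.181, 3.128, -0.004]
contact_force: [0.8, -0.1, -2.2]
grip_width: 0.0568
gripper_force: 65.4
```

```bash
python3 -m crank '[[-0.015,0.15,0,0,-1],[-0.015,0.18,0,0,-1],[-0.015,0.18,0,0,-1],[-0.015,0.18,0,0,-1],[-0.015,0.18,0,0,-1],[0,0.12,0,0,-1],[0,0,0,0,-1],[0,0,0,0,-1]]'
python3 -m crank '[[0,0,-0.12,0,-1],[0,0,-0.17,0,-1],[0,0,-0.17,0,-1],[0,0,-0.12,0,-1],[0,0,-0.06,0,-1],[0,0,-0.03,0,-1],[0,0,-0.02,0,-1],[0,0,0,0,-1]]'
```

```text
clock: 5.15
tcp_pos: [0.5242, -0.0925, 0.1708]
orientation: [-0.174, -3.135, -0.001]
contact_force: [-0.5, -0.5, -2.8]
grip_width: 0.0562
gripper_force: 65.5
clock: 5.82
tcp_pos: [0.5253, -0.0954, 0.0336]
orientation: [0.182, 3.136, -0.0]
contact_force: [1.2, -0.7, -2.2]
grip_width: 0.0565
gripper_force: 65.4
```

```bash
python3 -m crank '[[0,0,-0.01,0,-1],[0,0,-0.005,0,-1],[0,0,0,0,-1],[0,0,0,0,-1]]'
```

```text
clock: 6.15
tcp_pos: [0.526, -0.0951, 0.0319]
orientation: [0.181, 3.134, -0.0]
contact_force: [-2.4, 0.9, 7.4]
grip_width: 0.0568
gripper_force: 66.8
```

```bash
python3 -m crank '[[0,0,0,0,1],[0,0,0,0,1],[0,0,0,0,1],[0,0,0,0,1],[0,0,0,0,1]]'
python3 -m crank '[[0,0,0.05,0,1],[0,0,0.1,0,1],[0,0,0.17,0,1],[0,0,0.17,0,1],[0,0,0.17,0,1],[0,0,0.14,0,1],[0,0.05,0.05,0,1]]'
python3 -m crank '[[0.04,0.18,0,0.02,1],[0.04,0.18,0,0.02,1],[0.04,0.18,0,0.02,1],[0.04,0.18,0,0.02,1],[0.04,0.18,0,0.02,1],[0.04,0.18,0,0.02,1],[0.04,0.18,0,0.02,1],[0.04,0.18,0,0.015,1]]'
python3 -m crank '[[0.04,0.18,0,0,1],[0.04,0.14,0,0,1],[0,0.07,0,0,1],[0,0,0,0,1],[0,0,0,0,1]]'
python3 - <<'E'
from h import *
cv2.imwrite("pics/w2.png",r.grab_frame("wrist"));m=r.camera_model("wrist")
cv2.imwrite("pics/top2.png",r.grab_frame("top"))
print(m)
def rect(q,L,W,z):
    c,s=np.cos(q[2]),np.sin(q[2]);return proj([[q[0]+c*a*L/2-s*b*W/2,q[1]+s*a*L/2+c*b*W/2,z] for a,b in((1,1),(1,-1),(-1,-1),(-1,1))],m).round(0).tolist()
print(rect((.6065,.282,.0071),.18,.058,.058),rect((.5987,.2811,-.0035),.27,.094,.016))
E
```

```text
clock: 6.57
tcp_pos: [0.5249, -0.0947, 0.0303]
orientation: [0.181, 3.136, 0.0]
contact_force: [0.5, -0.6, 0.3]
grip_width: 0.0857
gripper_force: 0.0
clock: 7.15
tcp_pos: [0.5268, -0.0872, 0.2056]
orientation: [0.186, 3.129, -0.001]
contact_force: [0.4, -0.5, -0.7]
grip_width: 0.0853
gripper_force: 0.0
clock: 7.82
tcp_pos: [0.5889, 0.2049, 0.2011]
orientation: [-0.011, 3.141, -0.0]
contact_force: [0.8, -0.3, -0.1]
grip_width: 0.085
gripper_force: 0.0
clock: 8.23
tcp_pos: [0.6044, 0.2808, 0.2003]
orientation: [0.011, -3.141, 0.002]
contact_force: [-0.0, -0.9, 0.2]
grip_width: 0.0856
gripper_force: 0.0
{'fx': 314.2709364026317, 'fy': 314.2709364026317, 'cx': 282.121579468509, 'cy': 213.2259166906662, 'distortion': array([0.01317619, 0.        , 0.        , 0.        , 0.        ]), 'R': array([[-4.60374981e-03,  9.99988835e-01, -1.06512356e-03],
       [ 9.46130500e-01,  4.70063585e-03,  3.23751417e-01],
       [ 3.23752809e-01,  4.82724640e-04, -9.46141578e-01]]), 't': array([-0.27602667, -0.60662773,  0.15485271])}
[[313.0, 283.0], [257.0, 283.0], [251.0, 98.0], [320.0, 98.0]] [[322.0, 292.0], [244.0, 291.0], [235.0, 37.0], [337.0, 38.0]]
```

View pics/w2.png

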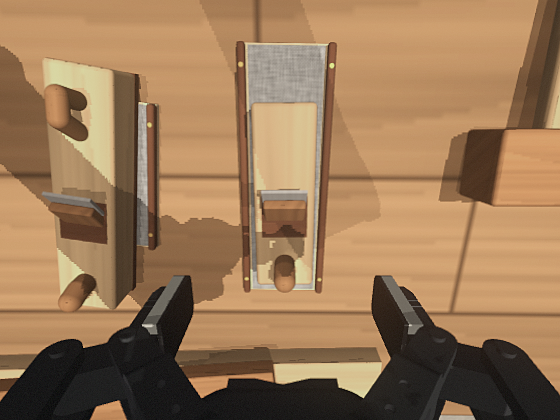

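View pics/top2.png

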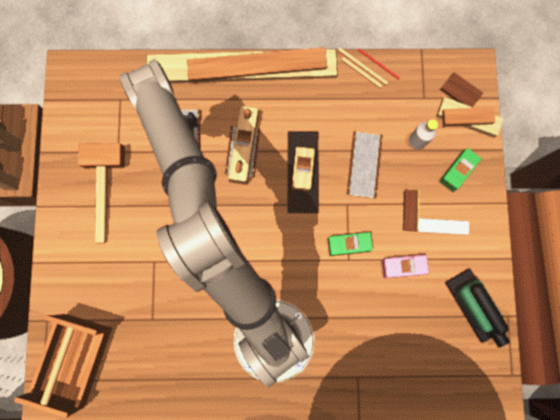

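plane_short now lies on the mat at top px (304,167). The wrist view shows plane_medium centred between the fingers, with body corners from (253,103) to (312,285), in the long tray. Its horn stays clear of the gripper body, so I grip it and carry it to the medium tray.

```bash
python3 -m crank '[[0.01,0,-0.12,0,1],[0,0,-0.17,0,1],[0,0,-0.17,0,1],[0,0,-0.17,0,1],[0,0,-0.12,0,1],[0,0,-0.07,0,1],[0,0,-0.02,0,1],[0,0,0,0,1]]'
python3 -m crank '[[0,0,0,0,-1],[0,0,0,0,-1],[0,0,0,0,-1],[0,0,0,0,-1],[0,0,0,0,-1],[0,0,0,0,-1],[0,0,0,0,-1]]' 80
python3 -m crank '[[0,0,0.05,0,-1],[0,0,0.1,0,-1],[0,0,0.15,0,-1],[0,0,0.17,0,-1],[0,0,0.17,0,-1],[0,0,0.16,0,-1],[0,0,0.05,0,-1],[0,0,0,0,-1]]'
```

```text
clock: 9.0
tcp_pos: [0.607, 0.2798, 0.0321]
orientation: [0.008, -3.141, 0.002]
contact_force: [-0.2, 0.7, 0.6]
grip_width: 0.0856
gripper_force: 0.0
clock: 9.58
tcp_pos: [0.6086, 0.2821, 0.0351]
orientation: [-0.01, 3.138, 0.003]
contact_force: [-0.5, -0.5, 6.6]
grip_width: 0.0562
gripper_force: 88.4
clock: 10.25
tcp_pos: [0.6084, 0.2819, 0.2061]
orientation: [-0.01, 3.136, 0.005]
contact_force: [0.0, -0.5, -4.5]
grip_width: 0.0564
gripper_force: 87.2
```

```bash
python3 -m crank '[[-0.02,-0.1,0,0,-1],[-0.02,-0.18,0,-0.02,-1],[-0.02,-0.19,0,-0.02,-1],[-0.02,-0.19,0,-0.02,-1],[-0.02,-0.19,0,-0.02,-1],[-0.02,-0.19,0,-0.02,-1],[-0.02,-0.19,0,-0.02,-1],[-0.02,-0.19,0,-0.02,-1]]'
python3 -m crank '[[-0.02,-0.19,0,-0.01,-1],[-0.02,-0.19,0,-0.01,-1],[-0.02,-0.19,0,-0.01,-1],[-0.02,-0.19,0,0,-1],[-0.02,-0.19,0,0,-1],[-0.02,-0.19,0,0,-1],[-0.02,-0.19,0,0,-1],[0,-0.1,0,0,-1]]'
python3 -m crank '[[0,0,0,0,-1],[0,0,0,0,-1],[0,0,0,0,-1]]'
```

```text
clock: 10.92
tcp_pos: [0.5725, -0.0046, 0.1996]
orientation: [-0.163, -3.133, 0.001]
contact_force: [1.5, 0.8, -5.5]
grip_width: 0.0561
gripper_force: 86.9
clock: 11.58
tcp_pos: [0.5429, -0.2942, 0.1997]
orientation: [-0.208, -3.13, 0.003]
contact_force: [0.0, -1.7, -4.0]
grip_width: 0.0564
gripper_force: 87.0
clock: 11.83
tcp_pos: [0.546, -0.287, 0.2001]
orientation: [-0.198, -3.132, -0.003]
contact_force: [0.4, 1.0, -4.6]
grip_width: 0.0563
gripper_force: 87.0
```

```bash
python3 -m crank '[[0.01,-0.02,-0.1,0,-1],[0,0,-0.15,0,-1],[0,0,-0.17,0,-1],[0,0,-0.15,0,-1],[0,0,-0.12,0,-1],[0,0,-0.07,0,-1],[0,0,-0.04,0,-1],[0,0,0,0,-1]]'
python3 -m crank '[[0,0,-0.01,0,-1],[0,0,0,0,-1]]'
```

```text
clock: 12.5
tcp_pos: [0.5483, -0.2911, 0.0407]
orientation: [-0.197, -3.133, -0.002]
contact_force: [-0.0, -0.6, -3.8]
grip_width: 0.0565
gripper_force: 86.9
clock: 12.67
tcp_pos: [0.55, -0.293, 0.0416]
orientation: [0.199, 3.133, -0.001]
contact_force: [-0.1, -0.1, -4.2]
grip_width: 0.0565
gripper_force: 86.9
```

```bash
python3 -m crank '[[0,0,-0.015,0,-1],[0,0,-0.01,0,-1],[0,0,0,0,-1]]'
python3 -m crank '[[0,0,-0.01,0,-1],[0,0,0,0,-1]]'
```

```text
clock: 12.92
tcp_pos: [0.549, -0.2928, 0.0356]
orientation: [0.199, 3.135, -0.0]
contact_force: [0.5, -0.2, -3.5]
grip_width: 0.0559
gripper_force: 86.9
clock: 13.08
tcp_pos: [0.5491, -0.293, 0.0351]
orientation: [0.2, 3.135, 0.001]
contact_force: [-4.4, 3.0, 9.7]
grip_width: 0.0563
gripper_force: 88.6
```

```bash
python3 -m crank '[[0,0,0,0,1],[0,0,0,0,1],[0,0,0,0,1],[0,0,0,0,1],[0,0,0,0,1]]'
python3 -m crank '[[0,0,0.05,0,1],[0,0,0.1,0,1],[0,0,0.17,0,1],[0,0,0.17,0,1],[0,0,0.17,0,1],[0,0,0.14,0,1],[0,0.05,0.05,0,1],[0,0,0,0,1]]'
python3 - <<'E'
from h import *
cv2.imwrite("pics/w3.png",r.grab_frame("wrist"));m=r.camera_model("wrist");np.save("m3.npy",m)
E
python3 -m crank '[[0.03,0.18,0,-0.004,1],[0.03,0.19,0,-0.004,1],[0.03,0.19,0,-0.004,1],[0.03,0.19,0,-0.004,1],[0.03,0.19,0,-0.004,1],[0.03,0.19,0,-0.004,1],[0.03,0.19,0,-0.004,1],[0.03,0.19,0,0,1]]'
python3 -m crank '[[0.03,0.19,0,0,1],[0.02,0.15,0,0,1],[0,0.04,0,0,1],[0,0,0,0,1],[0,0,0,0,1]]'
python3 - <<'E'
from h import *
cv2.imwrite("pics/w4.png",r.grab_frame("wrist"));m=r.camera_model("wrist");np.save("m4.npy",m)
a=cv2.imread("pics/w3.png")[:330,200:460];b=cv2.imread("pics/w4.png")[:330,100:460]
cv2.imwrite("pics/w34.png",np.hstack([a,b]))
E
```

```text
clock: 13.5
tcp_pos: [0.549, -0.2929, 0.0334]
orientation: [0.199, 3.135, -0.0]
contact_force: [0.3, 0.1, 0.5]
grip_width: 0.0854
gripper_force: 0.0
clock: 14.17
tcp_pos: [0.5509, -0.2819, 0.2071]
orientation: [0.197, 3.129, -0.001]
contact_force: [-0.2, 0.6, -0.8]
grip_width: 0.0855
gripper_force: 0.0
clock: 14.88
tcp_pos: [0.5956, 0.021, 0.2013]
orientation: [-0.234, -3.13, 0.001]
contact_force: [-0.1, 0.2, -0.7]
grip_width: 0.0853
gripper_force: 0.0
clock: 15.3
tcp_pos: [0.6059, 0.0945, 0.2017]
orientation: [-0.233, -3.13, 0.003]
contact_force: [-0.1, 0.4, -0.4]
grip_width: 0.0858
gripper_force: 0.0
```

View pics/w34.png

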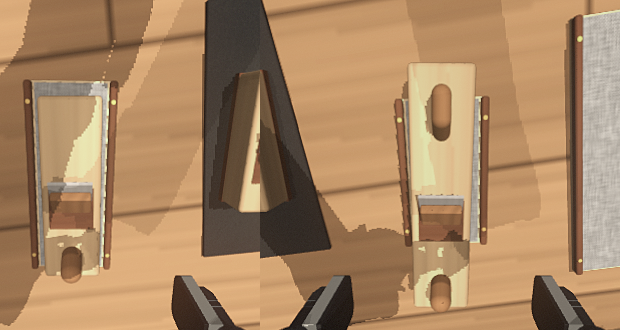

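plane_medium lies between the rails of the medium tray (crop corners (40,96)–(98,277)). The gripper is centred over plane_long, which overhangs the short tray (crop corners (408,63)–(467,307)). I check both with fits.

```bash
cat > f.py <<'E'
from h import *
def F(n,mf,off,l,L,W,z,x0):
    m=np.load(mf,allow_pickle=True).item()
    l=[None if p is None else (p[0]+off,p[1]) for p in (l[2],l[3],l[0],l[1])]  # image: topleft,topright,botright,botleft
    print(n,fit(l,L,W,z,m,x0))
E
python3 - <<'E'
from f import *
F("Pmed","m3.npy",200,[(40,96),(102,96),(98,277),(46,277)],.18,.058,.058,(.55,-.29,-.12))
F("Tmed","m3.npy",200,[(24,81),(117,81),(105,269),(33,269)],.21,.094,.016,(.55,-.29,-.12))
F("Plong","m4.npy",-160,[(408,63),(475,63),(467,307),(414,307)],.24,.058,.058,(.6,.09,-.12))
F("Tshort","m4.npy",-160,[(395,99),(489,97),(484,244),(405,244)],.16,.094,.016,(.6,.09,-.12))
E
```

```text
Pmed (array([ 0.5481, -0.2916, -0.1311]), np.float64(2.83))
Tmed (array([ 0.5478, -0.2948, -0.1432]), np.float64(3.93))
Plong (array([ 0.6096,  0.0912, -0.1561]), np.float64(1.89))
Tshort (array([ 0.5958,  0.0956, -0.1344]), np.float64(2.54))
```

```bash
python3 -m crank '[[0.005,-0.01,-0.12,0,1],[0,0,-0.17,0,1],[0,0,-0.17,0,1],[0,0,-0.17,0,1],[0,0,-0.12,0,1],[0,0,-0.07,0,1],[0,0,-0.02,0,1],[0,0,0,0,1]]'
python3 -m crank '[[0,0,0,0,-1],[0,0,0,0,-1],[0,0,0,0,-1],[0,0,0,0,-1],[0,0,0,0,-1],[0,0,0,0,-1],[0,0,0,0,-1]]' 100
python3 -m crank '[[0,0,0.05,0,-1],[0,0,0.1,0,-1],[0,0,0.15,0,-1],[0,0,0.17,0,-1],[0,0,0.17,0,-1],[0,0,0.16,0,-1],[0,0,0.05,0,-1],[0,0,0,0,-1]]'
```

```text
clock: 16.02
tcp_pos: [0.607, 0.0906, 0.0342]
orientation: [-0.238, -3.13, 0.003]
contact_force: [-0.1, -0.3, 0.6]
grip_width: 0.0854
gripper_force: 0.0
clock: 16.6
tcp_pos: [0.6093, 0.0927, 0.0376]
orientation: [0.235, 3.13, 0.001]
contact_force: [-1.1, -1.7, 6.0]
grip_width: 0.0556
gripper_force: 108.8
clock: 17.27
tcp_pos: [0.6093, 0.0935, 0.2085]
orientation: [0.233, 3.127, 0.003]
contact_force: [1.1, -0.0, -8.5]
grip_width: 0.0559
gripper_force: 108.5
```

```bash
python3 -m crank '[[-0.005,0.1,0,0.03,-1],[-0.005,0.17,0,0.03,-1],[-0.005,0.17,0,0.03,-1],[-0.005,0.17,0,0.03,-1],[-0.005,0.17,0,0.03,-1],[-0.005,0.12,0,0.036,-1],[-0.005,0.04,0,0,-1],[0,0,0,0,-1]]'
python3 -m crank '[[0,0,0,0,-1],[0,0,0,0,-1]]'
python3 - <<'E'
from h import *
m=r.camera_model("wrist");print(r.get_obs()["tcp_pos"])
cv2.imwrite("pics/w5.png",r.grab_frame("wrist"));np.save("m5.npy",m)
E
```

```text
clock: 17.93
tcp_pos: [0.5984, 0.2849, 0.2025]
orientation: [0.005, -3.137, 0.0]
contact_force: [-0.1, 0.4, -7.2]
grip_width: 0.0557
gripper_force: 108.4
clock: 18.1
tcp_pos: [0.6008, 0.2787, 0.204]
orientation: [-0.008, -3.14, 0.004]
contact_force: [-0.2, -0.3, -7.0]
grip_width: 0.0554
gripper_force: 108.4
[0.60084151 0.27865851 0.20401028]
```

View pics/w5.png

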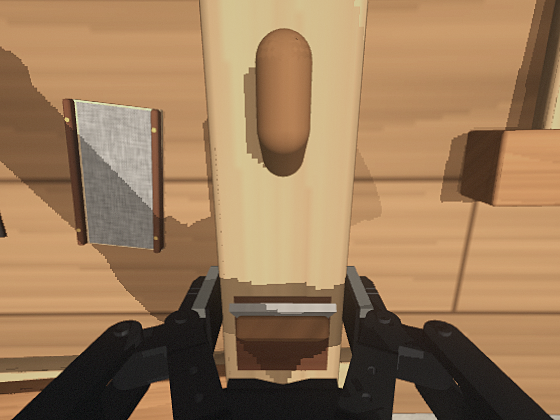

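plane_long is held level between the fingers. The empty short tray is fully visible at (65,99), (162,108), (160,251) and (81,244), so I fit it and lower plane_long into the long tray.

```bash
python3 - <<'E'
from f import *
F("Tshort","m5.npy",0,[(65,99),(162,108),(160,251),(81,244)],.16,.094,.016,(.6,.09,-.12))
E
python3 -m crank '[[0.005,0.012,-0.1,0,-1],[0,0,-0.15,0,-1],[0,0,-0.17,0,-1],[0,0,-0.15,0,-1],[0,0,-0.12,0,-1],[0,0,-0.07,0,-1],[0,0,-0.04,0,-1],[0,0,0,0,-1]]'
python3 -m crank '[[0,0,-0.005,0,-1],[0,0,0,0,-1],[0,0,0,0,-1]]'
```

```text
Tshort (array([ 0.5945,  0.1022, -0.121 ]), np.float64(2.7))
clock: 18.82
tcp_pos: [0.6015, 0.2824, 0.044]
orientation: [-0.006, -3.14, 0.002]
contact_force: [-0.8, -0.8, -6.8]
grip_width: 0.0558
gripper_force: 108.2
clock: 19.07
tcp_pos: [0.6031, 0.2842, 0.0461]
orientation: [0.005, 3.139, 0.002]
contact_force: [0.2, 0.8, -6.6]
grip_width: 0.0556
gripper_force: 108.2
```

```bash
python3 -m crank '[[0,-0.01,-0.02,0,-1],[0,0,-0.01,0,-1],[0,0,-0.005,0,-1],[0,0,0,0,-1]]'
python3 -m crank '[[0,0,-0.008,0,-1],[0,0,0,0,-1],[0,0,0,0,-1]]'
```

```text
clock: 19.4
tcp_pos: [0.6019, 0.2813, 0.0376]
orientation: [-0.005, -3.141, 0.0]
contact_force: [-1.3, -1.8, -3.6]
grip_width: 0.0554
gripper_force: 108.7
clock: 19.65
tcp_pos: [0.6019, 0.2813, 0.0376]
orientation: [-0.005, -3.141, 0.0]
contact_force: [-6.1, -4.0, 10.2]
grip_width: 0.0554
gripper_force: 110.4
```

```bash
python3 -m crank '[[0,0,0,0,1],[0,0,0,0,1],[0,0,0,0,1],[0,0,0,0,1],[0,0,0,0,1]]'
python3 -m crank '[[0,0,0.05,0,1],[0,0,0.1,0,1],[0,0,0.17,0,1],[0,0,0.17,0,1],[0,0,0.17,0,1],[0,0,0.15,0,1],[0,0,0.03,0,1],[0,0,0,0,1]]'
python3 - <<'E'
from h import *
m=r.camera_model("wrist");cv2.imwrite("pics/w6.png",r.grab_frame("wrist"));np.save("m6.npy",m)
E
python3 -m crank '[[-0.04,-0.18,0,-0.02,1],[-0.04,-0.18,0,-0.02,1],[-0.04,-0.18,0,-0.02,1],[-0.04,-0.18,0,-0.02,1],[-0.04,-0.18,0,-0.02,1],[-0.04,-0.18,0,-0.02,1],[-0.04,-0.18,0,-0.02,1],[-0.04,-0.18,0,-0.01,1]]'
python3 -m crank '[[-0.04,-0.18,0,0,1],[-0.02,-0.18,0,0,1],[0,-0.08,0,0,1],[0,0,0,0,1],[0,0,0,0,1],[0,0,0,0,1]]'
python3 - <<'E'
from h import *
cv2.imwrite("pics/w7.png",r.grab_frame("wrist"));m=r.camera_model("wrist");np.save("m7.npy",m)
a=cv2.imread("pics/w6.png")[:330,160:400];b=cv2.imread("pics/w7.png")[:330,100:460]
cv2.imwrite("pics/w67.png",np.hstack([a,b]))
E
```

```text
clock: 20.07
tcp_pos: [0.6022, 0.2819, 0.0358]
orientation: [0.004, 3.141, 0.001]
contact_force: [-0.6, -0.7, 0.8]
grip_width: 0.0856
gripper_force: 0.0
clock: 20.73
tcp_pos: [0.6036, 0.2824, 0.2077]
orientation: [0.005, 3.136, 0.005]
contact_force: [0.1, 0.6, -0.5]
grip_width: 0.0855
gripper_force: 0.0
clock: 21.45
tcp_pos: [0.5359, -0.008, 0.202]
orientation: [-0.19, -3.133, 0.001]
contact_force: [0.1, 0.2, -0.5]
grip_width: 0.0852
gripper_force: 0.0
clock: 21.95
tcp_pos: [0.5253, -0.093, 0.2026]
orientation: [-0.187, -3.134, -0.001]
contact_force: [0.3, -1.0, -0.0]
grip_width: 0.0853
gripper_force: 0.0
```

View pics/w67.png

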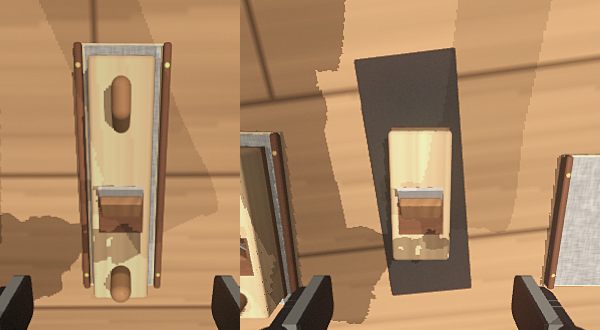

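The left crop shows plane_long in its tray between the rails, with corners (89,55)–(147,297). The right crop shows plane_short centred between the fingers on the mat, with corners (389,129)–(449,260).

```bash
python3 - <<'E'
from f import *
F("Plong","m6.npy",160,[(89,55),(155,55),(147,297),(94,297)],.24,.058,.058,(.6,.28,0))
F("Tlong","m6.npy",160,[(74,43),(171,43),(157,288),(82,288)],.27,.094,.016,(.6,.28,0))
F("Pshort","m7.npy",-140,[(389,129),(451,129),(448,260),(394,260)],.13,.058,.056,(.52,-.09,-.1))
E
python3 -m crank '[[0,-0.005,-0.12,0,1],[0,0,-0.17,0,1],[0,0,-0.17,0,1],[0,0,-0.17,0,1],[0,0,-0.12,0,1],[0,0,-0.07,0,1],[0,0,-0.025,0,1],[0,0,0,0,1]]'
python3 -m crank '[[0,0,0,0,-1],[0,0,0,0,-1],[0,0,0,0,-1],[0,0,0,0,-1],[0,0,0,0,-1],[0,0,0,0,-1],[0,0,0,0,-1]]' 60
python3 -m crank '[[0,0,0.05,0,-1],[0,0,0.1,0,-1],[0,0,0.15,0,-1],[0,0,0.17,0,-1],[0,0,0.17,0,-1],[0,0,0.16,0,-1],[0,0,0.05,0,-1],[0,0,0,0,-1]]'
```

```text
Plong (array([ 0.6015,  0.2819, -0.0102]), np.float64(2.76))
Tlong (array([ 0.6012,  0.2816, -0.0154]), np.float64(2.08))
Pshort (array([ 0.5276, -0.0942, -0.1141]), np.float64(1.66))
clock: 22.67
tcp_pos: [0.525, -0.0939, 0.0333]
orientation: [-0.186, -3.133, -0.001]
contact_force: [-0.2, -1.3, -0.6]
grip_width: 0.0855
gripper_force: 0.0
clock: 23.25
tcp_pos: [0.527, -0.0951, 0.0363]
orientation: [0.189, 3.133, 0.001]
contact_force: [-2.0, 1.2, 6.3]
grip_width: 0.0564
gripper_force: 64.7
clock: 23.92
tcp_pos: [0.5276, -0.0956, 0.2081]
orientation: [0.189, 3.129, 0.001]
contact_force: [-0.3, 0.1, -4.6]
grip_width: 0.0565
gripper_force: 65.5
```

```bash
python3 -m crank '[[0.05,0.1,0,-0.012,-1],[0.06,0.18,0,0,-1],[0.06,0.18,0,0,-1],[0.06,0.18,0,0,-1],[0.06,0.18,0,0,-1],[0.04,0.12,0,0,-1],[0,0.03,0,0,-1],[0,0,0,0,-1]]'
python3 -m crank '[[0,0,0,0,-1],[0,0,0,0,-1]]'
```

```text
clock: 24.58
tcp_pos: [0.5904, 0.1018, 0.202]
orientation: [-0.196, -3.131, 0.001]
contact_force: [-0.3, -0.6, -2.9]
grip_width: 0.0564
gripper_force: 65.4
clock: 24.75
tcp_pos: [0.5909, 0.0962, 0.2036]
orientation: [-0.208, -3.133, 0.003]
contact_force: [-0.0, -0.2, -2.3]
grip_width: 0.0568
gripper_force: 65.4
```

Run:
```python
from h import *
m=r.camera_model("wrist");cv2.imwrite("pics/w8.png",r.grab_frame("wrist"));np.save("m8.npy",m)
```

```text
(no output)
```

View pics/w8.png

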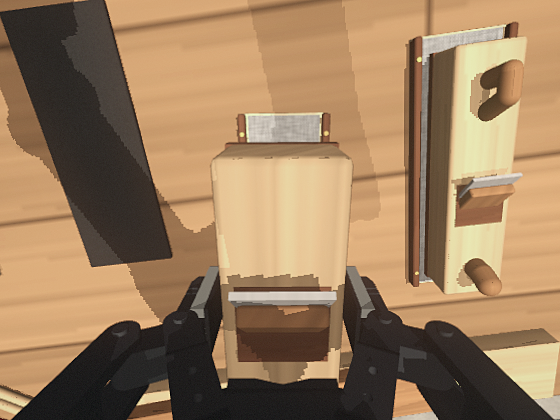

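The held plane_short lines up with the short tray, whose near corners show at (238,114) and (330,113). I lower it.

```bash
python3 -m crank '[[0.01,0.005,-0.1,0,-1],[0,0,-0.15,0,-1],[0,0,-0.17,0,-1],[0,0,-0.15,0,-1],[0,0,-0.12,0,-1],[0,0,-0.07,0,-1],[0,0,-0.03,0,-1],[0,0,0,0,-1]]'
python3 -m crank '[[0,0,-0.01,0,-1],[0,0,-0.01,0,-1],[0,0,0,0,-1],[0,0,0,0,-1]]'
```

```text
clock: 25.47
tcp_pos: [0.5929, 0.098, 0.0454]
orientation: [-0.207, -3.132, 0.002]
contact_force: [0.7, 0.9, -2.6]
grip_width: 0.0563
gripper_force: 65.2
clock: 25.8
tcp_pos: [0.5944, 0.0997, 0.0436]
orientation: [0.204, 3.134, 0.001]
contact_force: [-0.6, -0.8, -3.3]
grip_width: 0.0566
gripper_force: 65.3
```

```bash
python3 -m crank '[[0,-0.005,-0.012,0,-1],[0,0,-0.01,0,-1],[0,0,0,0,-1],[0,0,0,0,-1]]'
python3 -m crank '[[0,0,-0.008,0,-1],[0,0,0,0,-1],[0,0,0,0,-1]]'
```

```text
clock: 26.13
tcp_pos: [0.5941, 0.0986, 0.0384]
orientation: [0.204, 3.134, 0.0]
contact_force: [0.4, 0.7, -2.0]
grip_width: 0.0565
gripper_force: 65.4
clock: 26.38
tcp_pos: [0.5941, 0.0986, 0.0384]
orientation: [0.205, 3.135, 0.001]
contact_force: [-5.4, -1.4, 13.1]
grip_width: 0.0563
gripper_force: 67.2
```

```bash
python3 -m crank '[[0,0,0,0,1],[0,0,0,0,1],[0,0,0,0,1],[0,0,0,0,1],[0,0,0,0,1]]'
python3 -m crank '[[0,0,0.05,0,1],[0,0,0.1,0,1],[0,0,0.17,0,1],[0,0,0.17,0,1],[0,0,0.17,0,1],[0,0,0.17,0,1],[0,0,0.1,0,1],[0,0,0,0,1]]'
python3 -m crank '[[0,0,0,0,1],[0,0,0,0,1]]'
python3 - <<'E'
from h import *
m=r.camera_model("wrist");cv2.imwrite("pics/w9.png",r.grab_frame("wrist"));np.save("m9.npy",m)
E
```

```text
clock: 26.8
tcp_pos: [0.5939, 0.0987, 0.0366]
orientation: [-0.204, -3.135, 0.0]
contact_force: [0.3, 0.1, 0.1]
grip_width: 0.0852
gripper_force: 0.0
clock: 27.47
tcp_pos: [0.5968, 0.099, 0.2289]
orientation: [0.204, 3.126, 0.005]
contact_force: [0.8, 0.6, -0.9]
grip_width: 0.0851
gripper_force: 0.0
clock: 27.63
tcp_pos: [0.5933, 0.0986, 0.2224]
orientation: [-0.204, -3.134, 0.0]
contact_force: [-0.0, -0.0, 0.2]
grip_width: 0.0853
gripper_force: 0.0
```

View pics/w9.png

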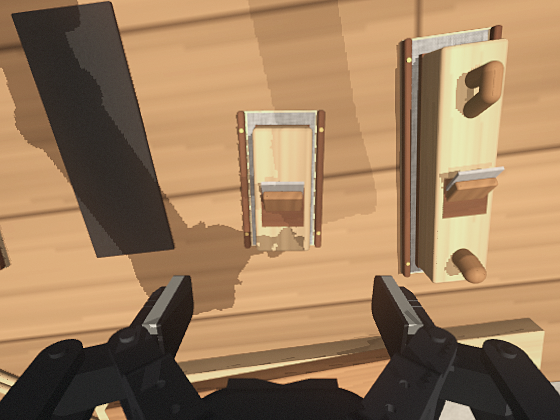

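plane_short lies between the rails of the short tray: body (253,126)–(306,250), tray (238,111)–(320,248). I fit both once more and hand in if the offset is small.

Run:
```python
from f import *
F("Pshort","m9.npy",0,[(253,126),(311,126),(306,250),(257,250)],.13,.058,.058,(.59,.09,-.1))
F("Tshort","m9.npy",0,[(238,111),(325,111),(320,248),(246,248)],.16,.094,.016,(.59,.09,-.1))
```

```text
Pshort (array([ 0.5935,  0.0982, -0.1342]), np.float64(2.53))
Tshort (array([ 0.5959,  0.0984, -0.1225]), np.float64(1.77))
```

```bash
python3 -c "
from bench import r
print(r.hand_in())"
```

```text
the job is handed in; nothing more can be done
None
```

I put all three planes in the trays of their own length, each measured within about 4 mm of its tray's middle, using the mat as the spare place, and handed the job in at about 28 s; no verdict came back.

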